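Press the reset under a push-latch cover

TASK

The grey charging console on the bench has an orange push-latch cover over its buttons. Press the cover down at the ring mark so that it unlatches and springs open, press the red button under it fully in, then push the cover back down and press it until its latch holds it shut again. Use the fingertips only, grasp and lift nothing, leave the grey button unpressed, and leave the battery, the screwdriver and the tape roll where they are.

Things in the scene. Friction and masses are not known exactly. Their poses are not given: they have to be found in the camera images.
- console: Grey charging console, a low box fixed to the bench, 60 mm high, 214 mm wide (its y); its x points to its rear and runs from -95 mm (front) to +115 mm; origin: on the underside, mid-width. Its orange cover (102 x 130 x 4 mm, flush with the top when shut) lies at x -54 to +48 mm over a bay whose floor is 30 mm above the bench. The lip in front of the cover is 42 mm high.
- cover (a joint): Cover hinge (rad): about 0.01 shut and latched, 1.45 sprung wide open, -0.10 pressed to its stop. A spring pushes it open. Push-push latch: press the mark down to the stop (8 mm below flush, 4 to 6 N) and let go: a shut cover springs open; an open one, pushed down past flush to the stop, stays latched. A short press may do nothing; each full press changes it again.
- cover_hinge (a point): Middle of the cover's hinge line, on the console at x +50 mm, 58 mm above the bench; the line runs along the console's y. The free edge (104 mm from it) has a skirt 7 mm down. Open, the cover stands nearly upright, up to 162 mm above the bench, its outside facing the console's rear (+x): push that face from the rear to the front and down to close it.
- cover_mark (a point): Centre of the ring mark on the outside of the cover, 80 mm from the hinge line and 24 mm from the free edge, on the outer surface; it moves with the cover. When shut it is 60 mm above the bench.
- red_top (a point): Centre of the top of the red button's cap (26 mm across), under the cover, 45 mm above the bench, 66 mm before the hinge line, 26 mm left or right of the middle of the console. It is pressed straight down.
- red (a joint): Travel of the red button (m): 0 out, 0.005 fully in (4 N); it springs back.
- grey_top (a point): Centre of the top of the grey button's cap, like the red one, on the other side of the middle, 52 mm from it.
- grey (a joint): Travel of the grey button (m): 0 out, 0.005 fully in. It is to stay unpressed.
- battery: Loose silver battery with leads, 29 x 95 x 9 mm, beside the console; origin at the centre of its underside. Not to be moved.
- screwdriver: Loose red screwdriver, 18 x 130 x 19 mm, lying on the other side of the console; origin at the centre of its underside. Not to be moved.
- tape: Loose roll of masking tape lying flat behind the console, 94 mm across, 24 mm high; origin at the centre of its underside. Not to be moved.

How it is judged:
On the way, in this order (a step that is already met when the one before it is completed fails the run):
1. the cover has sprung open (value of joint cover above 1.2 rad), for 0.2 s.
2. the red button is pressed fully in with the cover open (value of joint red above 0.004 m and value of joint cover above 0.9 rad), for 0.1 s.
At the end, for the whole second after the job is handed in: The cover is latched shut by itself (hinge within 0.03 rad of 0), both buttons are out (within 1.5 mm), and the battery, screwdriver and tape roll are within 30 mm of where they were (value of joint cover between -0.03 and 0.03 rad and value of joint each of red, grey below 0.0015 m and distance of each of battery, screwdriver, tape from where it was at the start of the episode below 0.03 m); the robot touches nothing.
It fails at once if the grey button is pressed (3 mm or more) (value of joint grey above 0.003 m).
It fails at once if the battery is lifted or moved by 30 mm or more (distance of battery from where it was at the start of the episode above 0.03 m).
It fails at once if the screwdriver is lifted or moved by 30 mm or more (distance of screwdriver from where it was at the start of the episode above 0.03 m).
It fails at once if the tape is lifted or moved by 30 mm or more (distance of tape from where it was at the start of the episode above 0.03 m).
It also fails if it takes over 51 s, if anything falls off the work surface, if the arm or the gripper's body presses on something with over 40 N, if the wrist force passes 120 N, or if a joint passes its speed limit or range.

ROBOT

A 6-joint arm with a two-finger parallel gripper is mounted at the origin on a cart in front of the work surface, level with it; the furniture and walls round the work are solid. World frame = base frame: x ahead of the robot, y to its left, z up, the work surface at z = 0. Lengths are in m, angles in rad, forces in N, time in s.
With the tool pointing down it reaches from about 0.275 to 0.775 m from the base axis. Payload 14.6 kg.
Tool frame: the origin (TCP) lies at the very end of the fingers, on their centre line; the grasp point (between the pads) lies robot.grip_depth behind it (robot.grip_depth is the distance from the TCP to the grasp point, in m); z points along the fingers, y is the line along which they close (so a half turn about z gives the same grasp; the last joint's range is limited). The gripper opens to 85 mm and grips with 20 to 120 N. Pads are 22 mm wide; open, the fingers measure 114 mm over their backs; the gripper's body (76 mm by 85 mm) begins 54 mm behind the grasp point. The pads swing forward as they close: fully open they stand 13 mm farther back than shut.
Start: joints at [1.087, 0.263, -0.048, 1.259, 0, 1.415], TCP at [0.17, 0.497, 0.191] pointing down, gripper open.
Joint ranges: [-2.65, 2.65], [-0.89, 1.7], [-1.18, 1.37], [-2.13, 2.11], [-1.35, 1.29], [-3.14, 3.14]. Speed limits (rad/s): [1.89, 1.89, 2.57, 2.79, 3.14, 3.14].

INTERFACE

Orientations are given as a unit quaternion [w, x, y, z].
In Python, from workcell import robot gives the robot as it stands. The module is installed in compiled form; this text tells all that it offers.
- The arm moves only by the tool send_rows, never from a script. Its argument "series" is a list of rows, each an object of numbers: "tx", "ty", "tz": the shift along the tool's x, y, z normalised to -1 to 1, where 1 is 0.2 m; "ax", "ay", "az": the turn, a rotation vector about the tool's x, y, z normalised to -1 to 1, where 1 is 360 degrees; "grip": the opening, from -1 (shut) to 1 (fully open), so that 0 is half open. In form: [{"tx": .., "ty": .., "tz": .., "ax": .., "ay": .., "az": .., "grip": ..}, ...]. A call has exactly 5 rows; each row is the pose to reach, as a shift and turn from the pose commanded when the call began, along the tool's axes at that moment, turning the shorter way round; what a row does not reach only later rows make up. A row lasts 1/10 s, in which the tool goes at most 50 mm and 8.59 degrees, less where a joint would pass 70% of its speed; a pose out of reach is approached as far as the arm can. A call with a number of a shift or a turn outside -1 to 1 is refused whole. A call with a gripper value outside its range is refused whole. The fingers move at their own pace and stop on an object; the grip force is fixed at half the most. Time passes only in rows, so rows that repeat a pose let the fingers close, or fill a call up. It gives the time, the measured TCP pose, the force, the opening and the grip force at its end, in the units of the state.
- robot.state(): the state, without advancing time (a new reading comes with each control period).
- robot.snapshot(name): name is "scene" or "side" or "wrist"; returns the picture (400x640x3 uint8, red, green, blue); there is no depth.
- robot.calibration(name): a dict with "intrinsics" (3x3 intrinsics, pixels), "k1" (the pictures are not rectified: a ray, as slopes to the right and down, at radius r is drawn at 1 + k1 r^2 times it, then the intrinsics apply), "R" (3x3) and "t" (3): a world point X has camera coordinates R X + t. Camera axes: x right, y down, z forward; pixel columns grow to the right and rows downward; lengths in m; the calibration is good to about 2 mm. A picture is of the moment at which its call begins: read the wrist's pose just before it. calibration takes no time and is no camera call; for the wrist camera it gives the pose at the moment of the call.
- robot.close_job(): hands the job in; it is judged then, once.
Trained networks look in the newest picture that a camera, given by its name, has taken for a name from the list of things; names that differ only in an ending like _2 or _b are one class to them, and where a whole thing is asked for, a point or a joint stands for the part that bears it (a point fixed in the world has none). Each returns a list of dicts, best first, with "p" (0 to 1); they miss things now and then, are a little off and sometimes report something else, mostly with a low value. They report only what shows in the picture. A call takes as long as a camera call.
- robot.recognise(camera, query): "box" ([left, top, right, bottom] in pixels, round what is visible of it).
- robot.spot_point(camera, query): "location" ([column, row] in pixels: a listed point, or the origin of a listed thing).
The state is a dict: "t": time; "q": joint angles; "dq": joint speeds; "tau": joint torques, N m; "tool_pos": TCP position; "orientation": TCP orientation; "force": force on the tool from outside, world axes, zero at the start; "ft_torque": the same for the moment, N m; "opening": opening from 0.0 (shut) to 1.0 (fully open); "grasp_force": force on a finger pad.
Only numpy, scipy, OpenCV 4.12 (cv2) and the standard library are available. Lean on these libraries where they do the work, as an engineer would, in place of code of your own. Each camera call takes 0.05 s, during which the arm holds its last target. There are 200 camera calls.

## Working session

There is one attempt and no reset: what is moved stays moved. The work goes in short steps, Python scripts to look and compute and a tool call to move; the robot and the scene stay as the last step left them, time stands still between calls to the robot, and variables do not carry over. Pictures are saved under pics/ and viewed, at most 13 in all, crops included, and the job is handed in when it is done.

Besides the shell and the picture viewer there is one more tool, called after ">>>" as a command line: name --argument value ..., lists and objects as JSON in quotes. send_rows: Moves the arm, as the interface text tells. Scaled input: -1 to 1 covers 0.2 m each way for a shift and 360 degrees each way for a turn. Its arguments: {"type":"object","properties":{"series":{"type":"array","items":{"type":"object","properties":{"tx":{"type":"number"},"ty":{"type":"number"},"tz":{"type":"number"},"ax":{"type":"number"},"ay":{"type":"number"},"az":{"type":"number"},"grip":{"type":"number"}}}}},"required":["series"]}

```bash
mkdir -p pics; cat > h.py <<'E'
import numpy as np, cv2
from workcell import robot
from scipy.spatial.transform import Rotation as Ro
def ray(cam,px):
    c=robot.calibration(cam);K=np.array(c["intrinsics"]);R=np.array(c["R"]);t=np.array(c["t"])
    d=np.array([(px[0]-K[0,2])/K[0,0],(px[1]-K[1,2])/K[1,1]]);u=d.copy()
    for _ in range(30): u=d/(1+c["k1"]*(u@u))
    return -R.T@t, R.T@np.array([u[0],u[1],1])
def atz(cam,px,z):
    o,v=ray(cam,px); return o+v*(z-o[2])/v[2]
def proj(cam,X):
    c=robot.calibration(cam);K=np.array(c["intrinsics"]);p=np.array(c["R"])@X+np.array(c["t"])
    u=p[:2]/p[2];u=u*(1+c["k1"]*(u@u));return K[:2,:2]@u+K[:2,2]
def rel(target):
    s=robot.state();w,x,y,z=s["orientation"];R=Ro.from_quat([x,y,z,w]).as_matrix()
    return R.T@(np.array(target)-s["tool_pos"])/0.2
E
python3 - <<'E'
from h import *
np.set_printoptions(precision=4,suppress=True)
s=robot.state();print({k:s[k] for k in("t","tool_pos","orientation","force","opening")},robot.grip_depth)
ims=[]
for c in("scene","side"):
    im=robot.snapshot(c);cv2.imwrite(f"pics/{c}0.png",im[:,:,::-1])
    for n,z in(("console",0),("cover_mark",.06),("cover_hinge",.058),("battery",0),("screwdriver",0),("tape",0)):
        for r in robot.spot_point(c,n)[:2]: print(c,n,round(r["p"],2),np.array(r["location"]),atz(c,r["location"],z))
E
```

```text
{'t': 0.0, 'tool_pos': array([0.1694, 0.4966, 0.1909]), 'orientation': array([-0.0002,  0.1637,  0.9865, -0.0005]), 'force': array([-0.0923, -0.1834, -0.5414]), 'opening': 1.0026392180839634} 0.0187
scene console 0.59 [317.9 261.9] [ 0.5106 -0.014   0.    ]
scene cover_mark 0.74 [312.8 252.1] [ 0.488  -0.0179  0.06  ]
scene cover_hinge 0.68 [322.9 226.2] [0.5577 0.0067 0.058 ]
scene battery 0.64 [237.9 245.4] [0.4439 0.156  0.    ]
scene screwdriver 0.55 [404.2 287.6] [ 0.5596 -0.1957  0.    ]
scene tape 0.84 [343.6 199.4] [0.7006 0.0456 0.    ]
side console 0.67 [281.5 252. ] [0.5094 0.0054 0.    ]
side cover_mark 0.71 [267.3 237.4] [ 0.4779 -0.0299  0.06  ]
side cover_hinge 0.88 [300.6 225.2] [0.5576 0.0129 0.058 ]
side screwdriver 0.85 [327.8 300.9] [ 0.5665 -0.1954  0.    ]
```

View pics/scene0.png

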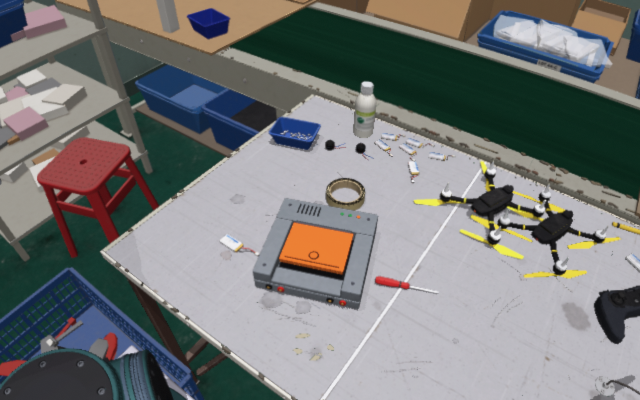

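View pics/side0.png

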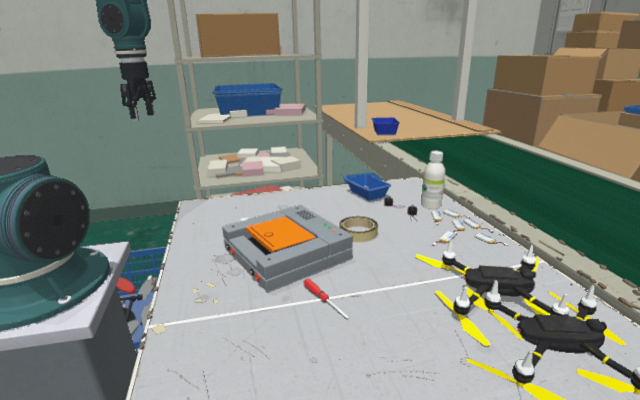

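The pictures show the console with the orange cover shut (scene: ring mark near (313,254), side: about (268,237)). The battery is left, the screwdriver right and the tape behind. Next I get the yaw from the cover's outline.

```bash
cat >> h.py <<'E'
def cover(cam,im,z=.06):
    hsv=cv2.cvtColor(im,cv2.COLOR_RGB2HSV);m=cv2.inRange(hsv,(5,170,140),(18,255,255))
    cs,_=cv2.findContours(m,cv2.RETR_EXTERNAL,cv2.CHAIN_APPROX_NONE);c=max(cs,key=cv2.contourArea)[:,0,:]
    P=np.array([atz(cam,p,z)[:2] for p in c],np.float32)
    r=cv2.minAreaRect(P*1000); return r,cv2.boxPoints(r)
E
python3 - <<'E'
from h import *
for c in("scene","side"):
    r,b=cover(c,cv2.imread(f"pics/{c}0.png")[:,:,::-1].copy());print(r,b.round().tolist())
# move to look-over pose
t=[.40,.0,.30];print(rel(t))
E
```

```text
((504.4668884277344, -14.821304321289062), (103.69985961914062, 130.24502563476562), 21.20961570739746) [[433.0, 27.0], [480.0, -94.0], [576.0, -57.0], [529.0, 65.0]]
((503.5733337402344, -11.657234191894531), (105.1224136352539, 132.94737243652344), 20.93894386291504) [[431.0, 32.0], [478.0, -93.0], [576.0, -55.0], [529.0, 69.0]]
[-1.89280215 -1.97926753 -0.54311579]
```

>>> send_rows --series '[{"tx":-0.2,"ty":-0.16,"tz":-0.1,"az":-0.022,"grip":-1},{"tx":-0.4,"ty":-0.32,"tz":-0.2,"az":-0.044,"grip":-1},{"tx":-0.6,"ty":-0.5,"tz":-0.25,"az":-0.066,"grip":-1},{"tx":-0.75,"ty":-0.64,"tz":-0.25,"az":-0.09,"grip":-1},{"tx":-0.75,"ty":-0.64,"tz":-0.25,"az":-0.111,"grip":-1}]'

```text
schema error: expected keys tx, ty, tz, ax, ay, az, grip
```

>>> send_rows --series '[{"tx":-0.04,"ty":-0.25,"tz":-0.05,"grip":-1},{"tx":-0.08,"ty":-0.5,"tz":-0.1,"grip":-1},{"tx":-0.12,"ty":-0.75,"tz":-0.1,"grip":-1},{"tx":-0.16,"ty":-0.97,"tz":-0.1,"grip":-1},{"tx":-0.16,"ty":-0.97,"tz":-0.1,"grip":-1}]'

```text
schema error: expected keys tx, ty, tz, ax, ay, az, grip
```

>>> send_rows --series '[{"ty":-0.25,"grip":-1},{"ty":-0.5,"grip":-1},{"ty":-0.7,"grip":-1},{"ty":-0.9,"grip":-1},{"ty":-0.9,"grip":-1}]'

```text
schema error: expected keys tx, ty, tz, ax, ay, az, grip
```

```bash
python3 - <<'E'
from h import *
np.set_printoptions(precision=4,suppress=True)
s=robot.state();print(s["t"],s["tool_pos"],s["orientation"],s["force"],s["opening"])
im=robot.snapshot("wrist");cv2.imwrite("pics/w1.png",im[:,:,::-1])
try: r,b=cover("wrist",im);print(r,b.round().tolist())
except Exception as e: print(e)
for n,z in(("cover_mark",.06),("cover_hinge",.058)):
    for r in robot.spot_point("wrist",n)[:2]: print(n,r["p"],r["location"],atz("wrist",r["location"],z))
print(rel([.48,-.022,.08]))
E
```

```text
0.7 [0.1695 0.4969 0.1914] [0.     0.1637 0.9865 0.    ] [ 0.1164 -0.262   0.2913] 0.9959119038669038
max() iterable argument is empty
[-2.3069 -1.9541  0.5569]
```

View pics/w1.png

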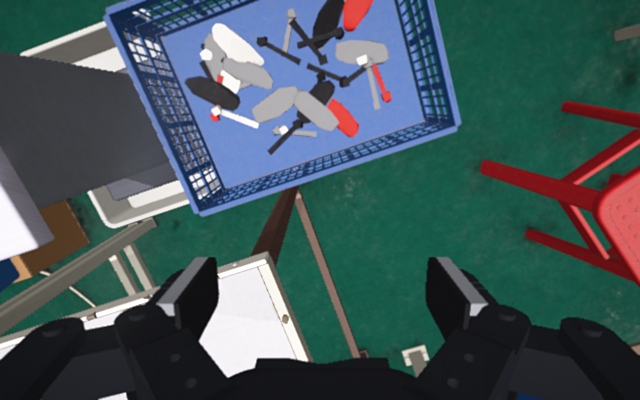

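The moves were refused because every key is needed, and the picture only shows the crate and stool under the start pose. I resend them with all keys.

>>> send_rows --series '[{"tx":-0.2,"ty":-0.16,"tz":-0.1,"ax":0,"ay":0,"az":-0.022,"grip":-1},{"tx":-0.4,"ty":-0.32,"tz":-0.2,"ax":0,"ay":0,"az":-0.044,"grip":-1},{"tx":-0.6,"ty":-0.5,"tz":-0.25,"ax":0,"ay":0,"az":-0.066,"grip":-1},{"tx":-0.75,"ty":-0.64,"tz":-0.25,"ax":0,"ay":0,"az":-0.09,"grip":-1},{"tx":-0.75,"ty":-0.64,"tz":-0.25,"ax":0,"ay":0,"az":-0.111,"grip":-1}]'

```text
t: 1.35
tool_pos: [0.2713, 0.3251, 0.242]
orientation: [0.001, -0.175, 0.985, 0.0]
force: [-0.3, 0.8, -0.2]
opening: 0.145
grasp_force: 0.0
```

>>> send_rows --series '[{"tx":-0.04,"ty":-0.25,"tz":-0.05,"ax":0,"ay":0,"az":0,"grip":-1},{"tx":-0.08,"ty":-0.5,"tz":-0.1,"ax":0,"ay":0,"az":0,"grip":-1},{"tx":-0.12,"ty":-0.75,"tz":-0.1,"ax":0,"ay":0,"az":0,"grip":-1},{"tx":-0.16,"ty":-0.97,"tz":-0.1,"ax":0,"ay":0,"az":0,"grip":-1},{"tx":-0.16,"ty":-0.97,"tz":-0.1,"ax":0,"ay":0,"az":0,"grip":-1}]'

```text
t: 1.85
tool_pos: [0.3688, 0.1515, 0.2613]
orientation: [0.0, -0.17, 0.986, -0.0]
force: [-0.2, 0.3, 0.8]
opening: -0.0
grasp_force: 0.0
```

>>> send_rows --series '[{"tx":0,"ty":-0.25,"tz":0,"ax":0,"ay":0,"az":0,"grip":-1},{"tx":0,"ty":-0.5,"tz":0,"ax":0,"ay":0,"az":0,"grip":-1},{"tx":0,"ty":-0.7,"tz":0,"ax":0,"ay":0,"az":0,"grip":-1},{"tx":0,"ty":-0.9,"tz":0,"ax":0,"ay":0,"az":0,"grip":-1},{"tx":0,"ty":-0.9,"tz":0,"ax":0,"ay":0,"az":0,"grip":-1}]'

```text
t: 2.35
tool_pos: [0.429, -0.0165, 0.2609]
orientation: [-0.0, -0.171, 0.985, -0.0]
force: [-0.7, -0.2, 1.0]
opening: -0.001
grasp_force: 0.0
```

```bash
python3 - <<'E'
from h import *
np.set_printoptions(precision=4,suppress=True)
s=robot.state();print(s["t"],s["tool_pos"],s["orientation"],s["force"],s["opening"])
im=robot.snapshot("wrist");cv2.imwrite("pics/w2.png",im[:,:,::-1])
try: r,b=cover("wrist",im);print(r,b.round().tolist())
except Exception as e: print(e)
for n,z in(("cover_mark",.06),("cover_hinge",.058)):
    for r in robot.spot_point("wrist",n)[:2]: print(n,r["p"],r["location"],atz("wrist",r["location"],z))
print(rel([.48,-.022,.08]))
E
```

```text
2.35 [ 0.429  -0.0165  0.2609] [-0.0002 -0.1712  0.9852 -0.0003] [-0.7033 -0.1547  0.9584] -0.0009518374317739115
((505.0252685546875, -10.815322875976562), (100.28954315185547, 128.70480346679688), 21.613689422607422) [[435.0, 31.0], [482.0, -89.0], [575.0, -52.0], [528.0, 67.0]]
cover_mark 0.79 [300.4, 209.7] [ 0.4803 -0.0201  0.06  ]
[-0.2314 -0.1327  0.9067]
```

View pics/w2.png

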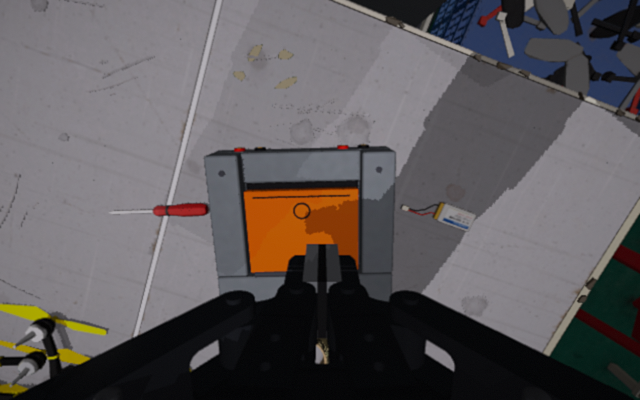

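The ring mark is at pixel (301,210), about (0.480, -0.020), and the cover's yaw is about 21.4°. Descending over the mark.

>>> send_rows --series '[{"tx":-0.06,"ty":-0.03,"tz":0.22,"ax":0,"ay":0,"az":-0.005,"grip":-1},{"tx":-0.12,"ty":-0.06,"tz":0.44,"ax":0,"ay":0,"az":-0.005,"grip":-1},{"tx":-0.18,"ty":-0.09,"tz":0.66,"ax":0,"ay":0,"az":-0.005,"grip":-1},{"tx":-0.236,"ty":-0.106,"tz":0.85,"ax":0,"ay":0,"az":-0.005,"grip":-1},{"tx":-0.236,"ty":-0.106,"tz":0.94,"ax":0,"ay":0,"az":-0.005,"grip":-1}]'

```text
t: 3.0
tool_pos: [0.4786, -0.0154, 0.0706]
orientation: [-0.001, -0.19, 0.982, 0.001]
force: [-1.0, 0.2, 1.1]
opening: 0.001
grasp_force: 0.0
```

>>> send_rows --series '[{"tx":0,"ty":0,"tz":0.03,"ax":0,"ay":0,"az":0,"grip":-1},{"tx":0,"ty":0,"tz":0.06,"ax":0,"ay":0,"az":0,"grip":-1},{"tx":0,"ty":0,"tz":0.08,"ax":0,"ay":0,"az":0,"grip":-1},{"tx":0,"ty":0,"tz":0.09,"ax":0,"ay":0,"az":0,"grip":-1},{"tx":0,"ty":0,"tz":0.095,"ax":0,"ay":0,"az":0,"grip":-1}]'

```text
t: 3.5
tool_pos: [0.4797, -0.0172, 0.0549]
orientation: [0.0, -0.189, 0.982, -0.0]
force: [-0.1, -0.5, 0.4]
opening: 0.0
grasp_force: 0.0
```

>>> send_rows --series '[{"tx":0,"ty":0,"tz":0.005,"ax":0,"ay":0,"az":0,"grip":-1},{"tx":0,"ty":0,"tz":0.01,"ax":0,"ay":0,"az":0,"grip":-1},{"tx":0,"ty":0,"tz":0.015,"ax":0,"ay":0,"az":0,"grip":-1},{"tx":0,"ty":0,"tz":0.02,"ax":0,"ay":0,"az":0,"grip":-1},{"tx":0,"ty":0,"tz":0.02,"ax":0,"ay":0,"az":0,"grip":-1}]'

```text
t: 4.0
tool_pos: [0.4793, -0.0172, 0.0503]
orientation: [-0.0, -0.189, 0.982, 0.0]
force: [0.0, -0.3, -0.4]
opening: -0.002
grasp_force: 0.0
```

```bash
python3 - <<'E'
from h import *
s=robot.state();print(s["tool_pos"],s["force"],s["ft_torque"],s["tau"])
im=robot.snapshot("scene");print(s["force"])
im2=robot.snapshot("side")
a=np.hstack([cv2.resize(im[170:330,220:420],(400,320),interpolation=2),cv2.resize(im2[160:320,190:390],(400,320),interpolation=2)])
cv2.imwrite("pics/c3.png",a[:,:,::-1])
E
```

```text
[ 0.47927251 -0.01722607  0.05025879] [ 0.04045122 -0.33664733 -0.4223754 ] [ 0.00980235  0.0560804  -0.04738261] [-1.29681235e-02 -5.94367611e+01  3.27094030e+01 -1.00145910e-01
 -2.30777559e-04  1.29671644e-04]
[ 0.04045122 -0.33664733 -0.4223754 ]
```

View pics/c3.png

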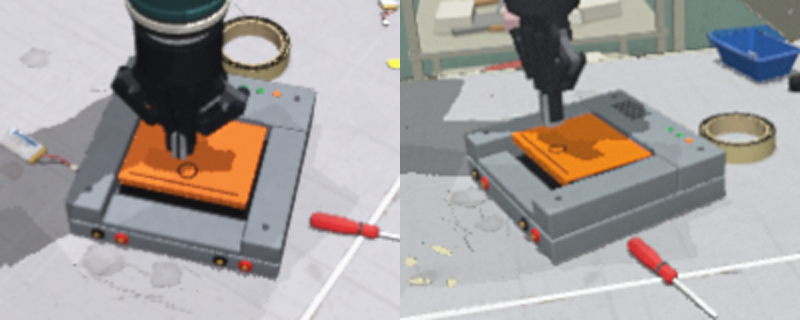

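The picture shows the fingertip (scene crop (180,157), side crop (550,122)) hanging above the ring, not touching. I check the tip's true place by triangulation.

```bash
python3 - <<'E'
from h import *
s=robot.state();p=s["tool_pos"]
print(proj("scene",p),proj("side",p))
def tri(a,b):
    M=np.zeros((3,3));v=np.zeros(3)
    for c,px in(("scene",a),("side",b)):
        o,d=ray(c,px);d/=np.linalg.norm(d);A=np.eye(3)-np.outer(d,d);M+=A;v+=A@o
    return np.linalg.solve(M,v)
print("tip",tri((310,248.5),(265,221)))
print("mark",tri((313.5,255),(268.5,235)))
print("mark0",tri((312.8,252.1),(267.3,237.4)))
for z in (.05,.06,.07,.08): print(z,proj("scene",[p[0],p[1],z]),proj("side",[p[0],p[1],z]))
E
```

```text
[310.03778704 257.66233931] [267.69522135 238.622946  ]
tip [ 0.47436979 -0.02263594  0.09321676]
mark [ 0.48123172 -0.02462722  0.06263719]
mark0 [ 0.48250569 -0.02039453  0.0590249 ]
0.05 [310.04084142 257.78131293] [267.70908284 238.78312671]
0.06 [309.96205394 254.70969456] [267.35272347 234.66151726]
0.07 [309.88205761 251.58519097] [266.99342838 230.49837049]
0.08 [309.8008273  248.40653507] [266.63117541 226.29320526]
```

The tip stands about 35 mm higher than the state says (picture: z about 0.085). I trust the pictures and descend by touch.

>>> send_rows --series '[{"tx":0,"ty":0,"tz":0.02,"ax":0,"ay":0,"az":0,"grip":-1},{"tx":0,"ty":0,"tz":0.04,"ax":0,"ay":0,"az":0,"grip":-1},{"tx":0,"ty":0,"tz":0.06,"ax":0,"ay":0,"az":0,"grip":-1},{"tx":0,"ty":0,"tz":0.075,"ax":0,"ay":0,"az":0,"grip":-1},{"tx":0,"ty":0,"tz":0.075,"ax":0,"ay":0,"az":0,"grip":-1}]'

```text
t: 4.6
tool_pos: [0.479, -0.0171, 0.0349]
orientation: [-0.0, -0.189, 0.982, 0.0]
force: [0.5, 1.1, 0.6]
opening: 0.001
grasp_force: 0.0
```

```bash
python3 - <<'E'
from h import *
s=robot.state();print(s["tool_pos"],s["force"],robot.grip_depth)
im=robot.snapshot("scene")
im2=robot.snapshot("side")
a=np.hstack([cv2.resize(im[210:285,270:370],(400,300),interpolation=2),cv2.resize(im2[190:265,220:320],(400,300),interpolation=2)])
cv2.imwrite("pics/c4.png",a[:,:,::-1])
E
```

```text
[ 0.47903751 -0.01714789  0.03489079] [0.49325323 1.11395589 0.57641775] 0.0187
```

View pics/c4.png

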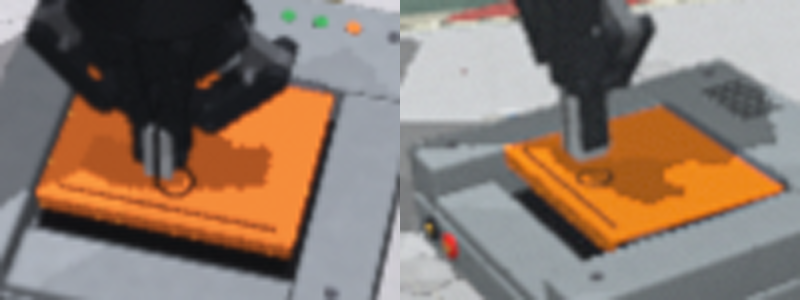

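The tip (scene crop (160,178), side crop (590,157)) is now just above the cover, 4 mm left of the ring. Small shift, then feeling down.

>>> send_rows --series '[{"tx":-0.005,"ty":-0.02,"tz":0.01,"ax":0,"ay":0,"az":0,"grip":-1},{"tx":-0.005,"ty":-0.02,"tz":0.02,"ax":0,"ay":0,"az":0,"grip":-1},{"tx":-0.005,"ty":-0.02,"tz":0.03,"ax":0,"ay":0,"az":0,"grip":-1},{"tx":-0.005,"ty":-0.02,"tz":0.035,"ax":0,"ay":0,"az":0,"grip":-1},{"tx":-0.005,"ty":-0.02,"tz":0.035,"ax":0,"ay":0,"az":0,"grip":-1}]'

```text
t: 5.2
tool_pos: [0.4816, -0.0205, 0.0282]
orientation: [-0.0, -0.189, 0.982, 0.0]
force: [-0.9, 0.2, 0.0]
opening: -0.0
grasp_force: 0.0
```

>>> send_rows --series '[{"tx":0,"ty":0,"tz":0.01,"ax":0,"ay":0,"az":0,"grip":-1},{"tx":0,"ty":0,"tz":0.015,"ax":0,"ay":0,"az":0,"grip":-1},{"tx":0,"ty":0,"tz":0.02,"ax":0,"ay":0,"az":0,"grip":-1},{"tx":0,"ty":0,"tz":0.025,"ax":0,"ay":0,"az":0,"grip":-1},{"tx":0,"ty":0,"tz":0.025,"ax":0,"ay":0,"az":0,"grip":-1}]'

```text
t: 5.7
tool_pos: [0.4817, -0.0205, 0.0233]
orientation: [-0.0, -0.189, 0.982, 0.0]
force: [-0.5, -0.1, -0.6]
opening: 0.003
grasp_force: 0.0
```

>>> send_rows --series '[{"tx":0,"ty":0,"tz":0.005,"ax":0,"ay":0,"az":0,"grip":-1},{"tx":0,"ty":0,"tz":0.01,"ax":0,"ay":0,"az":0,"grip":-1},{"tx":0,"ty":0,"tz":0.015,"ax":0,"ay":0,"az":0,"grip":-1},{"tx":0,"ty":0,"tz":0.02,"ax":0,"ay":0,"az":0,"grip":-1},{"tx":0,"ty":0,"tz":0.02,"ax":0,"ay":0,"az":0,"grip":-1}]'

```text
t: 6.2
tool_pos: [0.4818, -0.0206, 0.0194]
orientation: [0.0, -0.189, 0.982, -0.0]
force: [-1.2, -0.7, 3.2]
opening: 0.001
grasp_force: 2.1
```

>>> send_rows --series '[{"tx":0,"ty":0,"tz":0.005,"ax":0,"ay":0,"az":0,"grip":-1},{"tx":0,"ty":0,"tz":0.01,"ax":0,"ay":0,"az":0,"grip":-1},{"tx":0,"ty":0,"tz":0.015,"ax":0,"ay":0,"az":0,"grip":-1},{"tx":0,"ty":0,"tz":0.02,"ax":0,"ay":0,"az":0,"grip":-1},{"tx":0,"ty":0,"tz":0.02,"ax":0,"ay":0,"az":0,"grip":-1}]'

```text
t: 6.7
tool_pos: [0.4818, -0.0206, 0.0153]
orientation: [0.0, -0.189, 0.982, -0.0]
force: [-0.7, -0.5, 4.6]
opening: 0.0
grasp_force: 2.1
```

>>> send_rows --series '[{"tx":0,"ty":0,"tz":0.004,"ax":0,"ay":0,"az":0,"grip":-1},{"tx":0,"ty":0,"tz":0.008,"ax":0,"ay":0,"az":0,"grip":-1},{"tx":0,"ty":0,"tz":0.01,"ax":0,"ay":0,"az":0,"grip":-1},{"tx":0,"ty":0,"tz":0.01,"ax":0,"ay":0,"az":0,"grip":-1},{"tx":0,"ty":0,"tz":0.01,"ax":0,"ay":0,"az":0,"grip":-1}]'

```text
t: 7.2
tool_pos: [0.4819, -0.0206, 0.0134]
orientation: [0.0, -0.189, 0.982, -0.0]
force: [-0.2, -0.8, 4.3]
opening: -0.003
grasp_force: 2.2
```

>>> send_rows --series '[{"tx":0,"ty":0,"tz":0.004,"ax":0,"ay":0,"az":0,"grip":-1},{"tx":0,"ty":0,"tz":0.008,"ax":0,"ay":0,"az":0,"grip":-1},{"tx":0,"ty":0,"tz":0.01,"ax":0,"ay":0,"az":0,"grip":-1},{"tx":0,"ty":0,"tz":0.01,"ax":0,"ay":0,"az":0,"grip":-1},{"tx":0,"ty":0,"tz":0.01,"ax":0,"ay":0,"az":0,"grip":-1}]'

```text
t: 7.7
tool_pos: [0.4821, -0.0206, 0.0124]
orientation: [0.001, -0.189, 0.982, -0.0]
force: [-6.2, 1.3, 25.1]
opening: 0.001
grasp_force: 12.8
```

>>> send_rows --series '[{"tx":0,"ty":0,"tz":0.004,"ax":0,"ay":0,"az":0,"grip":-1},{"tx":0,"ty":0,"tz":0.007,"ax":0,"ay":0,"az":0,"grip":-1},{"tx":0,"ty":0,"tz":0.007,"ax":0,"ay":0,"az":0,"grip":-1},{"tx":0,"ty":0,"tz":0.007,"ax":0,"ay":0,"az":0,"grip":-1},{"tx":0,"ty":0,"tz":0.007,"ax":0,"ay":0,"az":0,"grip":-1}]'

```text
t: 8.2
tool_pos: [0.4822, -0.0207, 0.012]
orientation: [0.001, -0.189, 0.982, -0.001]
force: [-12.9, 0.9, 46.7]
opening: 0.002
grasp_force: 24.3
```

The stop is at state z 0.0125, which is 0.052 true, so the offset is +0.0395. Lifting off.

>>> send_rows --series '[{"tx":0,"ty":0,"tz":-0.2,"ax":0,"ay":0,"az":0,"grip":-1},{"tx":0,"ty":0,"tz":-0.42,"ax":0,"ay":0,"az":0,"grip":-1},{"tx":0,"ty":0,"tz":-0.64,"ax":0,"ay":0,"az":0,"grip":-1},{"tx":0,"ty":0,"tz":-0.85,"ax":0,"ay":0,"az":0,"grip":-1},{"tx":0,"ty":0,"tz":-0.9,"ax":0,"ay":0,"az":0,"grip":-1}]'

```text
t: 8.7
tool_pos: [0.4832, -0.0208, 0.1938]
orientation: [0.002, -0.189, 0.982, -0.001]
force: [1.3, -0.0, -1.6]
opening: 0.0
grasp_force: 0.0
```

```bash
python3 - <<'E'
from h import *
np.set_printoptions(precision=4,suppress=True)
s=robot.state();print(s["t"],s["tool_pos"],s["orientation"],s["force"])
I={c:robot.snapshot(c) for c in("scene","side","wrist")}
for c in I:
    for n,z in(("red_top",.045),("grey_top",.045)):
        for r in robot.spot_point(c,n)[:2]: print(c,n,round(r["p"],2),r["location"],atz(c,r["location"],z))
im=I["scene"];im2=I["wrist"]
a=np.hstack([cv2.resize(im[130:310,220:420],(400,360),interpolation=2),cv2.resize(im2[50:350,150:483],(400,360))])
cv2.imwrite("pics/c5.png",a[:,:,::-1])
E
```

```text
8.7 [ 0.4832 -0.0208  0.1938] [ 0.0024 -0.1885  0.9821 -0.001 ] [ 1.3489 -0.0424 -1.5744]
scene red_top 0.49 [300.6, 251.1] [0.4849 0.011  0.045 ]
scene grey_top 0.57 [326.6, 259.2] [ 0.499  -0.0442  0.045 ]
side red_top 0.38 [272.7, 234.2] [0.4932 0.0112 0.045 ]
side grey_top 0.46 [278.1, 240.4] [ 0.5011 -0.0212  0.045 ]
wrist red_top 0.79 [347.5, 187.2] [0.4786 0.0058 0.045 ]
wrist grey_top 0.6 [292.5, 191.0] [ 0.502 -0.042  0.045]
wrist grey_top 0.34 [144.1, 180.8] [ 0.545  -0.1765  0.045 ]
```

View pics/c5.png

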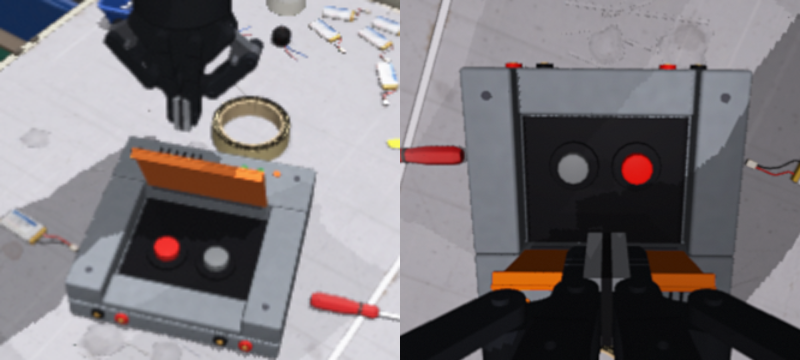

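The cover stands open. Red is at scene crop (167,247), to the left, and grey at (215,258). The measured red top, about (0.484, 0.009), agrees with the geometry. Moving over it, then down.

>>> send_rows --series '[{"tx":-0.055,"ty":0.139,"tz":0.0,"ax":0,"ay":0,"az":0,"grip":-1},{"tx":-0.055,"ty":0.139,"tz":0.2,"ax":0,"ay":0,"az":0,"grip":-1},{"tx":-0.055,"ty":0.139,"tz":0.45,"ax":0,"ay":0,"az":0,"grip":-1},{"tx":-0.055,"ty":0.139,"tz":0.7,"ax":0,"ay":0,"az":0,"grip":-1},{"tx":-0.055,"ty":0.139,"tz":0.87,"ax":0,"ay":0,"az":0,"grip":-1}]'

```text
t: 9.65
tool_pos: [0.4799, 0.0096, 0.013]
orientation: [-0.001, -0.189, 0.982, 0.0]
force: [-0.6, 0.6, 0.4]
opening: -0.002
grasp_force: 0.0
```

>>> send_rows --series '[{"tx":0,"ty":0,"tz":0.01,"ax":0,"ay":0,"az":0,"grip":-1},{"tx":0,"ty":0,"tz":0.02,"ax":0,"ay":0,"az":0,"grip":-1},{"tx":0,"ty":0,"tz":0.03,"ax":0,"ay":0,"az":0,"grip":-1},{"tx":0,"ty":0,"tz":0.04,"ax":0,"ay":0,"az":0,"grip":-1},{"tx":0,"ty":0,"tz":0.05,"ax":0,"ay":0,"az":0,"grip":-1}]'

```text
t: 10.15
tool_pos: [0.4825, 0.0092, 0.0069]
orientation: [0.001, -0.189, 0.982, -0.0]
force: [-0.6, 0.4, -0.2]
opening: 0.002
grasp_force: 0.0
```

```bash
python3 - <<'E'
from h import *
s=robot.state();print(s["tool_pos"],s["force"])
im=robot.snapshot("scene")
im2=robot.snapshot("side")
a=np.hstack([cv2.resize(im[190:290,260:393],(400,300),interpolation=2),cv2.resize(im2[170:270,210:343],(400,300),interpolation=2)])
cv2.imwrite("pics/c6.png",a[:,:,::-1])
E
```

```text
[0.48248505 0.00922087 0.00687672] [-0.60038134  0.37977363 -0.23553716]
```

View pics/c6.png

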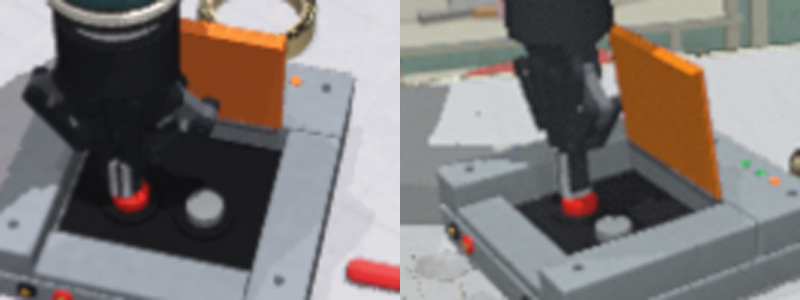

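The tip (scene crop (122,195), side crop (570,195)) is centred on the red cap and clear of the grey one. Pressing.

>>> send_rows --series '[{"tx":0,"ty":0,"tz":0.01,"ax":0,"ay":0,"az":0,"grip":-1},{"tx":0,"ty":0,"tz":0.02,"ax":0,"ay":0,"az":0,"grip":-1},{"tx":0,"ty":0,"tz":0.028,"ax":0,"ay":0,"az":0,"grip":-1},{"tx":0,"ty":0,"tz":0.028,"ax":0,"ay":0,"az":0,"grip":-1},{"tx":0,"ty":0,"tz":0.028,"ax":0,"ay":0,"az":0,"grip":-1}]'

```text
t: 10.75
tool_pos: [0.482, 0.0093, 0.0005]
orientation: [0.0, -0.189, 0.982, -0.0]
force: [0.9, -0.1, 2.9]
opening: 0.002
grasp_force: 1.8
```

>>> send_rows --series '[{"tx":0,"ty":0,"tz":0.004,"ax":0,"ay":0,"az":0,"grip":-1},{"tx":0,"ty":0,"tz":0.008,"ax":0,"ay":0,"az":0,"grip":-1},{"tx":0,"ty":0,"tz":0.008,"ax":0,"ay":0,"az":0,"grip":-1},{"tx":0,"ty":0,"tz":0.008,"ax":0,"ay":0,"az":0,"grip":-1},{"tx":0,"ty":0,"tz":0.008,"ax":0,"ay":0,"az":0,"grip":-1}]'

```text
t: 11.25
tool_pos: [0.4821, 0.0093, -0.0003]
orientation: [0.001, -0.189, 0.982, -0.0]
force: [-4.1, -0.3, 22.4]
opening: -0.0
grasp_force: 11.5
```

>>> send_rows --series '[{"tx":0,"ty":0,"tz":-0.2,"ax":0,"ay":0,"az":0,"grip":-1},{"tx":0,"ty":0,"tz":-0.45,"ax":0,"ay":0,"az":0,"grip":-1},{"tx":0,"ty":0,"tz":-0.7,"ax":0,"ay":0,"az":0,"grip":-1},{"tx":0,"ty":0,"tz":-0.95,"ax":0,"ay":0,"az":0,"grip":-1},{"tx":0,"ty":0,"tz":-1,"ax":0,"ay":0,"az":0,"grip":-1}]'

```text
t: 11.75
tool_pos: [0.4832, 0.0091, 0.2035]
orientation: [0.003, -0.189, 0.982, -0.001]
force: [0.5, -1.0, -0.6]
opening: -0.001
grasp_force: 0.0
```

>>> send_rows --series '[{"tx":-0.1,"ty":-0.05,"tz":0,"ax":0,"ay":0,"az":0,"grip":-1},{"tx":-0.3,"ty":-0.1,"tz":0,"ax":0,"ay":0,"az":0,"grip":-1},{"tx":-0.5,"ty":-0.13,"tz":0,"ax":0,"ay":0,"az":0,"grip":-1},{"tx":-0.57,"ty":-0.13,"tz":0,"ax":0,"ay":0,"az":0,"grip":-1},{"tx":-0.57,"ty":-0.13,"tz":0,"ax":0,"ay":0,"az":0,"grip":-1}]'

```text
t: 12.25
tool_pos: [0.598, 0.0279, 0.1971]
orientation: [-0.001, -0.189, 0.982, 0.0]
force: [-0.4, -0.4, -0.0]
opening: 0.002
grasp_force: 0.0
```

>>> send_rows --series '[{"tx":0,"ty":0,"tz":0.15,"ax":0,"ay":0,"az":0,"grip":-1},{"tx":0,"ty":0,"tz":0.3,"ax":0,"ay":0,"az":0,"grip":-1},{"tx":0,"ty":0,"tz":0.45,"ax":0,"ay":0,"az":0,"grip":-1},{"tx":0,"ty":0,"tz":0.53,"ax":0,"ay":0,"az":0,"grip":-1},{"tx":0,"ty":0,"tz":0.53,"ax":0,"ay":0,"az":0,"grip":-1}]'

```text
t: 12.75
tool_pos: [0.5946, 0.0273, 0.0907]
orientation: [-0.002, -0.188, 0.982, 0.001]
force: [-0.1, -0.1, 0.1]
opening: 0.0
grasp_force: 0.0
```

```bash
python3 - <<'E'
from h import *
s=robot.state();print(s["tool_pos"],s["force"])
im=robot.snapshot("scene")
im2=robot.snapshot("side")
a=np.hstack([cv2.resize(im[130:290,240:440],(400,320),interpolation=2),cv2.resize(im2[110:270,210:410],(400,320),interpolation=2)])
cv2.imwrite("pics/c7.png",a[:,:,::-1])
u=np.array([.931,.365]);v=np.array([-.365,.931]);d=s["tool_pos"][:2]-[.555,.009];print("rel hinge",d@u,d@v,s["tool_pos"][2]+.0395-.058)
E
```

```text
[0.59461195 0.02729293 0.09073563] [-0.1299867  -0.12095364  0.10390262]
rel hinge 0.04355564754591175 0.002572350022331978 0.07223562994356361
```

View pics/c7.png

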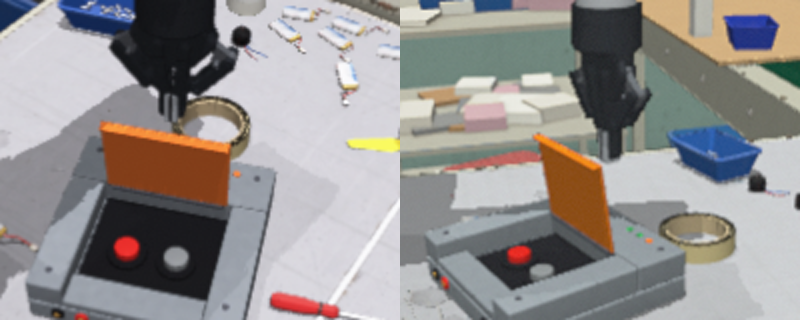

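The tip (side crop (612,160)) stands behind the cover, just below its top edge. Sweeping it forward and down.

>>> send_rows --series '[{"tx":0.118,"ty":0,"tz":-0.02,"ax":0,"ay":0,"az":0,"grip":-1},{"tx":0.243,"ty":0,"tz":-0.02,"ax":0,"ay":0,"az":0,"grip":-1},{"tx":0.308,"ty":0,"tz":-0.02,"ax":0,"ay":0,"az":0,"grip":-1},{"tx":0.378,"ty":-0.005,"tz":0.015,"ax":0,"ay":0,"az":0,"grip":-1},{"tx":0.443,"ty":-0.01,"tz":0.065,"ax":0,"ay":0,"az":0,"grip":-1}]'

```text
t: 13.35
tool_pos: [0.5165, -0.0075, 0.0818]
orientation: [0.002, -0.189, 0.982, -0.0]
force: [0.6, 3.8, 4.3]
opening: -0.005
grasp_force: 2.1
```

>>> send_rows --series '[{"tx":0.03,"ty":0,"tz":0.03,"ax":0,"ay":0,"az":0,"grip":-1},{"tx":0.055,"ty":0,"tz":0.065,"ax":0,"ay":0,"az":0,"grip":-1},{"tx":0.08,"ty":0,"tz":0.095,"ax":0,"ay":0,"az":0,"grip":-1},{"tx":0.105,"ty":0,"tz":0.135,"ax":0,"ay":0,"az":0,"grip":-1},{"tx":0.125,"ty":0,"tz":0.17,"ax":0,"ay":0,"az":0,"grip":-1}]'

```text
t: 13.85
tool_pos: [0.4928, -0.0166, 0.0453]
orientation: [0.001, -0.189, 0.982, -0.0]
force: [4.9, 0.9, 3.2]
opening: -0.002
grasp_force: 2.1
```

>>> send_rows --series '[{"tx":0.015,"ty":0,"tz":0.025,"ax":0,"ay":0,"az":0,"grip":-1},{"tx":0.03,"ty":0,"tz":0.055,"ax":0,"ay":0,"az":0,"grip":-1},{"tx":0.045,"ty":0,"tz":0.08,"ax":0,"ay":0,"az":0,"grip":-1},{"tx":0.05,"ty":0,"tz":0.09,"ax":0,"ay":0,"az":0,"grip":-1},{"tx":0.05,"ty":0,"tz":0.09,"ax":0,"ay":0,"az":0,"grip":-1}]'

```text
t: 14.35
tool_pos: [0.4826, -0.0203, 0.0275]
orientation: [-0.0, -0.188, 0.982, 0.0]
force: [0.5, -0.1, 3.3]
opening: -0.0
grasp_force: 1.7
```

```bash
python3 - <<'E'
from h import *
s=robot.state();print(s["tool_pos"],s["force"])
im=robot.snapshot("scene")
im2=robot.snapshot("side")
a=np.hstack([cv2.resize(im[130:290,240:440],(400,320),interpolation=2),cv2.resize(im2[110:270,210:410],(400,320),interpolation=2)])
cv2.imwrite("pics/c8.png",a[:,:,::-1])
u=np.array([.931,.365]);v=np.array([-.365,.931]);d=s["tool_pos"][:2]-[.555,.009];print("rel hinge",d@u,d@v,s["tool_pos"][2]+.0395-.058)
E
```

```text
[ 0.48260158 -0.02029002  0.02747663] [ 0.48490492 -0.0625157   3.2868238 ]
rel hinge -0.0780937858959843 -0.0008435823573094505 0.008976633305328337
```

View pics/c8.png

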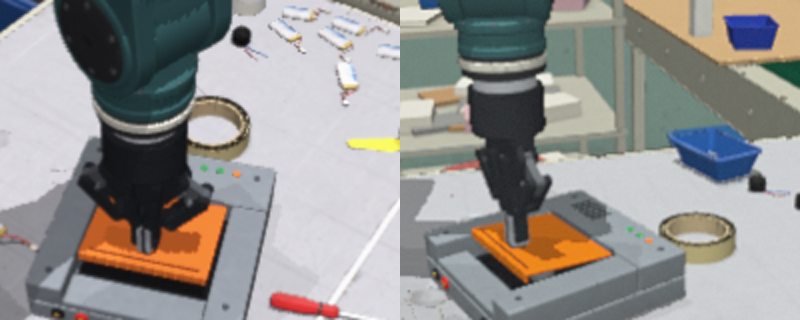

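The cover is nearly shut with the tip on the mark (scene crop (145,248)). Pressing to the stop.

>>> send_rows --series '[{"tx":0,"ty":0,"tz":0.02,"ax":0,"ay":0,"az":0,"grip":-1},{"tx":0,"ty":0,"tz":0.04,"ax":0,"ay":0,"az":0,"grip":-1},{"tx":0,"ty":0,"tz":0.055,"ax":0,"ay":0,"az":0,"grip":-1},{"tx":0,"ty":0,"tz":0.066,"ax":0,"ay":0,"az":0,"grip":-1},{"tx":0,"ty":0,"tz":0.07,"ax":0,"ay":0,"az":0,"grip":-1}]'

```text
t: 14.95
tool_pos: [0.4827, -0.0203, 0.0135]
orientation: [-0.0, -0.188, 0.982, -0.0]
force: [-3.4, -1.6, 5.2]
opening: 0.0
grasp_force: 2.8
```

>>> send_rows --series '[{"tx":0,"ty":0,"tz":0.004,"ax":0,"ay":0,"az":0,"grip":-1},{"tx":0,"ty":0,"tz":0.008,"ax":0,"ay":0,"az":0,"grip":-1},{"tx":0,"ty":0,"tz":0.008,"ax":0,"ay":0,"az":0,"grip":-1},{"tx":0,"ty":0,"tz":0.008,"ax":0,"ay":0,"az":0,"grip":-1},{"tx":0,"ty":0,"tz":0.008,"ax":0,"ay":0,"az":0,"grip":-1}]'

```text
t: 15.45
tool_pos: [0.4828, -0.0204, 0.0126]
orientation: [-0.0, -0.189, 0.982, -0.0]
force: [-6.9, -1.6, 15.4]
opening: -0.001
grasp_force: 8.3
```

>>> send_rows --series '[{"tx":0,"ty":0,"tz":0.004,"ax":0,"ay":0,"az":0,"grip":-1},{"tx":0,"ty":0,"tz":0.006,"ax":0,"ay":0,"az":0,"grip":-1},{"tx":0,"ty":0,"tz":0.006,"ax":0,"ay":0,"az":0,"grip":-1},{"tx":0,"ty":0,"tz":0.006,"ax":0,"ay":0,"az":0,"grip":-1},{"tx":0,"ty":0,"tz":0.006,"ax":0,"ay":0,"az":0,"grip":-1}]'

```text
t: 15.95
tool_pos: [0.4829, -0.0204, 0.0123]
orientation: [0.0, -0.189, 0.982, -0.0]
force: [-11.3, -1.4, 34.6]
opening: 0.0
grasp_force: 17.7
```

>>> send_rows --series '[{"tx":0,"ty":0,"tz":-0.1,"ax":0,"ay":0,"az":0,"grip":-1},{"tx":0,"ty":0,"tz":-0.3,"ax":0,"ay":0,"az":0,"grip":-1},{"tx":0,"ty":0,"tz":-0.5,"ax":0,"ay":0,"az":0,"grip":-1},{"tx":0,"ty":0,"tz":-0.75,"ax":0,"ay":0,"az":0,"grip":-1},{"tx":0,"ty":0,"tz":-0.95,"ax":0,"ay":0,"az":0,"grip":-1}]'

```text
t: 16.45
tool_pos: [0.483, -0.0201, 0.2034]
orientation: [0.0, -0.189, 0.982, -0.0]
force: [1.4, -1.2, -0.9]
opening: 0.001
grasp_force: 0.0
```

```bash
python3 - <<'E'
from h import *
s=robot.state();print(s["tool_pos"],s["force"])
I={c:robot.snapshot(c) for c in("scene","side","wrist")}
for c in I:
    try: print(c,cover(c,I[c]))
    except Exception as e: print(e)
a=np.hstack([cv2.resize(I["scene"][130:330,220:420],(400,400),interpolation=2),cv2.resize(I["side"][150:350,200:400],(400,400),interpolation=2)])
cv2.imwrite("pics/c9.png",a[:,:,::-1])
E
```

```text
[ 0.48299285 -0.02011788  0.20344355] [ 1.39075483 -1.19963816 -0.94543296]
scene (((503.957275390625, -15.050361633300781), (103.67499542236328, 130.98728942871094), 21.744243621826172), array([[431.54517 ,  26.579266],
       [480.07123 , -95.08786 ],
       [576.3694  , -56.67999 ],
       [527.8433  ,  64.98714 ]], dtype=float32))
side (((503.5733337402344, -11.657234191894531), (105.1224136352539, 132.94737243652344), 20.93894386291504), array([[430.7273 ,  31.6427 ],
       [478.23907, -92.52507],
       [576.4194 , -54.95717],
       [528.9076 ,  69.2106 ]], dtype=float32))
wrist (((503.708251953125, -12.718925476074219), (98.66427612304688, 128.57260131835938), 21.312999725341797), array([[434.38434 ,  29.24037 ],
       [481.11566 , -90.539   ],
       [573.03217 , -54.678223],
       [526.30084 ,  65.10115 ]], dtype=float32))
```

View pics/c9.png

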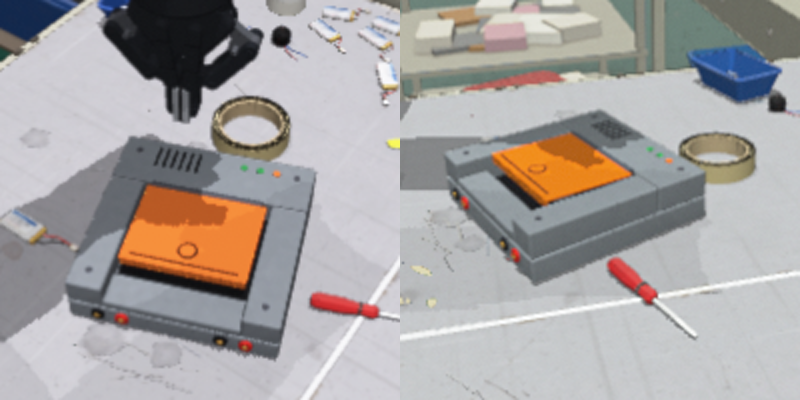

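The cover is shut again, with its outline matching the first pictures (ring at scene crop (187,250)). The battery, screwdriver and tape are unmoved and the arm is clear.

```bash
python3 -c "
from workcell import robot
print(robot.close_job())"
```

```text
the job is handed in; nothing more can be done
None
```

I sprang the cover open, pressed the red button fully in, latched the cover shut again, and handed the job in; the last pictures show it shut and the loose items unmoved, but no verdict came back.

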